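# Cover the bearing cup, flip the kickstand down and hold the hub frame upright

### The arm

A 7-joint arm with a two-finger parallel gripper is mounted at the origin on a cart in front of the work surface, level with it; the furniture and walls round the work are solid. World frame = base frame: x ahead of the robot, y to its left, z up, the work surface at z = 0. Lengths are in m, angles in rad, forces in N, time in s.
With the tool pointing down it reaches from about 0.425 to 0.875 m from the base axis. Payload 4.7 kg.
Tool frame: the origin (TCP) lies on the centre line of the jaws, within the pads' length; the fingertips stand 14 mm ahead of it and the grasp point (between the pads) lies 5 mm behind it; z points along the fingers, y is the direction in which the jaws open and shut (so a half turn about z gives the same grasp; the last joint's range is limited). The gripper opens to 87 mm and grips with 3 to 60 N. Pads are 19 mm wide; open, the fingers measure 117 mm over their backs; the gripper's body (75 mm by 190 mm) begins 51 mm behind the grasp point.
Start: joints at [1.32, 0.321, -0.07, 1.45, 0.023, 1.371, -0.057], TCP at [0.17, -0.627, 0.237] pointing down, gripper open.
Joint ranges: [-2.86, 2.86], [-0.3, 2.09], [-1.38, 1.24], [0.06, 2.45], [-1.56, 4.7], [0.09, 2.05], [-2.69, 2.69]. Speed limits (rad/s): [2.57, 2.57, 3.14, 3.14, 3.14, 3.14, 3.14].

### API

Orientations are given as a rotation vector (axis times angle).
In Python, from bench import ctrl, optics, models gives the robot as it stands. The module is installed in compiled form; this text tells all that it offers.
- The arm moves only by the tool arm_command, never from a script. Its argument "motion" is a list of rows, each a list of 3 entries, a list of its own where there are three numbers: the shift along the tool's x, y, z in mm, then the turn, a rotation vector about the tool's x, y, z in degrees, then the closure, from 0 (fully open) to 1 (shut). In form: [[[x, y, z], [ax, ay, az], claw], ...]. A call has 1 to 8 rows; each row shifts and turns the commanded pose from where the row before left it, along the tool's axes as they then stand; what a row does not reach is not made up. A row lasts 1/12 s, in which the tool goes at most 41.7 mm and 7.16 degrees, less where a joint would pass 70% of its speed; a pose out of reach is approached as far as the arm can. A call with a gripper value outside its range is refused whole. The fingers move at their own pace and stop on an object; "force" is the grip in N (left out, the last holds). Time passes only in rows, so rows that do not move let the fingers close. It gives the time, the measured TCP pose, the force and the opening at its end, in the units of the state.
- ctrl.get_state(): the state, without advancing time (a new reading comes with each control period).
- optics.get_image(name): name is "side" or "top" or "wrist"; returns (picture, depth): 420x560x3 uint8, blue, green, red; 420x560 float32, m along the optical axis (not along the pixel's ray), 0 where there is no reading.
- optics.camera_model(name): a dict with "fovy" (degrees; the focal length in pixels is half the picture's height over the tangent of half this angle, whatever the lens; pixels are square), "cx", "cy" (the principal point, pixels), "rvec" (rotation vector, rad) and "tvec" (3), from world to camera coordinates, as OpenCV has them; the wrist camera has in their place "mount" (4x4, takes a point from camera to tool coordinates, whose origin is the TCP and whose axes are the flange's). Camera axes: x right, y down, z forward; pixel columns grow to the right and rows downward; lengths in m; the calibration is good to about 2 mm. A picture is of the moment at which its call begins: read the wrist's pose just before it. camera_model takes no time and is no camera call.
- ctrl.close_job(): hands the job in, once; it reports no verdict.
Trained networks look in the newest picture that a camera, given by its name, has taken for a name from the list of things; names that differ only in an ending like _2 or _b are one class to them, and where a whole thing is asked for, a point or a joint stands for the part that bears it (a point fixed in the world has none). Each returns a list of dicts, best first, with "conf" (0 to 1); they miss things now and then, are a little off and sometimes report something else, mostly with a low value. They report only what shows in the picture. A call takes as long as a camera call. They do not tell look-alikes from the thing itself.
- models.search_frame(camera, target): "location" ([x, y, z] in m, in the coordinates of the camera as it stood for that picture, good to about 4 mm: the middle of the surface that is visible of it).
- models.silhouettes(camera, target): "pixels" (420x560 bool, what is visible of it).
The state is a dict: "time": time; "joint_positions": joint angles; "qd": joint speeds; "joint_torque": joint torques, N m; "position": TCP position; "tool_rot": TCP orientation; "ft_force": force on the tool from outside, world axes, zero at the start; "torque": the same for the moment, N m; "grip_width": opening from 0.0 (shut) to 1.0 (fully open).
Only numpy, scipy, OpenCV 4.12 (cv2) and the standard library are available. Lean on these libraries where they do the work, as an engineer would, in place of code of your own. Each camera call takes 0.05 s, during which the arm holds its last target.

### The job

Get the hub stand ready for the fitter: put the loose dust cover on the open bearing cup so that it sits seated and level and let go of it, then flip the kickstand on the leaning frame down over centre until it snaps fully down. Then take the frame by its top bar, raise it upright and finish while still holding it there, because it tips over if let go; leave the other things on the bench alone.

Things in the scene. Friction and masses are not known exactly. Their poses are not given: they have to be found in the camera images.
- stand: fixed grey foot plate of the hub stand, 270 x 200 x 12 mm, bolted to the worktop (position and yaw vary). Origin on the worktop below one end (the -x end) of the frame's pivot; its x runs along the frame (from the kickstand end to the far end), its y from the frame towards the cup, z up; the plate spans x -115..155 mm, y -70..130 mm. At the start the frame leans towards -y onto a rubber-padded post, 115 mm high, at (0, -55) mm
- cup_rim (a point): centre of the mouth of the round aluminium bearing cup that is fixed on the foot plate at its x +78, y +85 mm; outer diameter 65 mm, inner 56 mm, 45 mm tall, rim level with this point, 57 mm above the worktop; axes as the stand
- cover_knob (a point): the loose aluminium dust cover with a black knob, lying on the worktop right way up; this point is on its axis at mid-height of the knob's thick part, 26 mm above its underside. Knob: 19 mm diameter from 20 to 37 mm above the underside. Flange: 74 mm diameter, from 7 to 12 mm. Below the flange a tapered spigot 7 mm deep, 43 mm at the bottom to 50 mm diameter at the top, goes inside the cup. 90 g (varies 0.7 to 1.4 times)
- cover_seat (a point): on the cover's axis at the underside of its flange (7 mm above the underside, 19 mm below cover_knob), z along the axis; it coincides with cup_rim when seated
- kickstand (a joint): angle of the kickstand on the frame, rad: 0 = parked, pointing out beyond the frame's end along the stand's -x and 10 degrees up; grows as the leg swings down; 2.0 = fully down (15 degrees past straight down). A spring strut between leg and frame holds it at either end: below about 0.9 rad it springs back, beyond about 1.05 it snaps down by itself. About 3 N at the tip carries it over
- kick_pivot (a point): pivot of the kickstand on the frame, 55 mm to the +y side of the frame and 85 mm up the frame from its pivot; axes of the frame (equal to the stand's axes when the frame is upright): the leg swings in this x-z plane from -x down to -z
- kick_tip (a point): centre of the rubber foot of the kickstand leg: a roll of 15 mm diameter, 34 mm long along y (from 15 mm on its -y side to 19 mm on its +y side), on the end of an 11 mm round leg 92 mm from kick_pivot. The spring strut lies 27 mm to the -y side of the leg
- frame (a joint): lean of the frame on its pivot, rad: -0.4 = leaning to the stand's -y on its rest (start), 0 = upright, +0.15 = tipped to +y onto the kickstand. It falls to one side or the other when not held; the frame with hub weighs about 0.9 kg in all, 2 N at the bar raises it
- frame_pivot (a point): point on the frame's pivot axis below bar_mid, 32 mm above the worktop; the frame turns about its x axis, which is the stand's x
- bar_mid (a point): point on the axis of the top bar of the frame, half-way along it; black round bar, 18 mm diameter, 150 mm long along this x, 180 mm from frame_pivot; axes of the frame. Posts of 16 mm stand below it 60 mm to either side of this point, 104 mm of clear bar between the posts; the hub's top is 63 mm lower
- twin_sleeve: bystander: white double sleeve, 74 x 92 x 36 mm, origin under its centre
- gauge_loose: bystander: black round gauge, 87 x 64 x 29 mm, origin under its centre
- probe_case: bystander: small black case, 56 x 76 x 22 mm, origin under its centre
There are look-alikes about, which are no part of the job. What is shaped like the part that bears cover_knob but blue, orange or yellow is not meant.

How it is judged:
On the way, in this order (a step that is already met when the one before it is completed fails the run):
1. the cover sits seated and level on the cup and is let go (horizontal distance between cover_seat and cup_rim below 0.006 m and z of cover_seat in the frame of cup_rim below 0.002 m and angle between cover_seat's own z axis and vertical below 0.05 rad and contact force between the fingers and cover below 0.1 N), for 0.2 s.
2. the kickstand is snapped fully down (value of joint kickstand above 1.85 rad), for 0.2 s.
3. the frame is held upright by its top bar (value of joint frame between -0.07 and 0.07 rad and contact force between the fingers and frame above 1 N and distance between the grasp point and bar_mid below 0.09 m), for 0.2 s.
At the end, for the whole second after the job is handed in: Cover flange on the cup rim within 2 mm of height, level within 3 degrees, centred within 6 mm; kickstand fully down (over 1.85 rad); frame upright within 4 degrees (0.07 rad), at rest, held with over 1 N by fingers on the top bar within 90 mm of its middle (all of step 3 and horizontal distance between cover_seat and cup_rim below 0.006 m and z of cover_seat in the frame of cup_rim between -0.003 and 0.002 m and angle between cover_seat's own z axis and vertical below 0.05 rad and value of joint kickstand above 1.85 rad and velocity of joint frame between -0.05 and 0.05 rad/s); the arm keeps its last pose, push and grip.
It fails at once if a bystander (sleeve, gauge, case) is pushed more than 30 mm from its place (distance of any of twin_sleeve, gauge_loose, probe_case from where it was at the start of the episode above 0.03 m).
It also fails if it takes over 54 s, if anything falls off the work surface, if the arm or the gripper's body presses on something with over 40 N, if the wrist force passes 120 N, or if a joint passes its speed limit or range.

## Working session

There is one attempt and no reset: what is moved stays moved. The work goes in short steps, Python scripts to look and compute and a tool call to move; the robot and the scene stay as the last step left them, time stands still between calls to the robot, and variables do not carry over. Pictures are saved under pics/ and viewed, and the job is handed in when it is done.

Besides the shell and the picture viewer there is one more tool, called after "Emit:" in YAML: its name, and indented under it one key for each argument. arm_command: Moves the arm, as the interface text tells. Its arguments: {"type":"object","properties":{"motion":{"type":"array","items":{"type":"array"}},"force":{"type":"number"}},"required":["motion"]}

```bash
mkdir -p pics
cat > h.py <<'E'
import numpy as np,cv2
from scipy.spatial.transform import Rotation as R
from bench import ctrl,optics,models
def cam(name,st=None):
    m=optics.camera_model(name);f=210/np.tan(np.radians(m['fovy'])/2)
    if 'mount' in m:
        st=st or ctrl.get_state()
        T=np.eye(4);T[:3,:3]=R.from_rotvec(st['tool_rot']).as_matrix();T[:3,3]=st['position']
        C=T@np.array(m['mount'])
    else:
        E=np.eye(4);E[:3,:3]=R.from_rotvec(np.ravel(m['rvec'])).as_matrix();E[:3,3]=np.ravel(m['tvec']);C=np.linalg.inv(E)
    return f,m['cx'],m['cy'],C,m
def cloud(depth,c):
    f,cx,cy,C,_=c
    v,u=np.mgrid[:420,:560]
    P=np.stack([(u-cx)/f*depth,(v-cy)/f*depth,depth],-1)
    return P@C[:3,:3].T+C[:3,3]
def proj(p,c):
    f,cx,cy,C,_=c
    q=(np.atleast_2d(p)-C[:3,3])@C[:3,:3]
    return np.c_[q[:,0]/q[:,2]*f+cx,q[:,1]/q[:,2]*f+cy]
def w(loc,c): return c[3][:3,:3]@np.array(loc)+c[3][:3,3]
E
python3 - <<'E'
from h import *
np.set_printoptions(precision=4,suppress=True)
for n in ['top','side','wrist']:
    c=cam(n);im,d=optics.get_image(n);cv2.imwrite(f'pics/{n}0.png',im);np.savez(f'{n}0.npz',im=im,d=d)
    print(n,{k:v for k,v in c[4].items()})
    if n!='wrist':
      for t in ['cover_knob','kickstand','bar_mid','stand','twin_sleeve','gauge_loose','probe_case']:
        for r in models.search_frame(n,t)[:4]: print(n,t,round(r['conf'],2),w(r['location'],c),proj(w(r['location'],c),c)[0].round())
print(ctrl.get_state())
E
```

```text
top {'fovy': 52.76713777325549, 'cx': 276.9804056093144, 'cy': 213.22229237833434, 'rvec': array([ 2.1436, -2.0865,  0.1865]), 'tvec': array([0.0171, 0.5344, 1.2117])}
top cover_knob 0.92 [0.4248 0.1452 0.0121] [239. 250.]
top cover_knob 0.92 [ 0.3626 -0.0099  0.0122] [289. 272.]
top cover_knob 0.84 [0.4502 0.3915 0.012 ] [158. 240.]
top cover_knob 0.8 [0.4398 0.2556 0.0109] [203. 244.]
top kickstand 0.55 [0.4396 0.2612 0.0137] [201. 244.]
top kickstand 0.52 [ 0.4728 -0.3346  0.0312] [399. 238.]
top kickstand 0.49 [ 0.5081 -0.1124  0.139 ] [328. 218.]
top bar_mid 0.87 [ 0.6166 -0.1431  0.1281] [339. 181.]
top stand 0.78 [ 0.5858 -0.0957  0.0135] [319. 200.]
top twin_sleeve 0.93 [ 0.4707 -0.3325  0.0312] [398. 238.]
top gauge_loose 0.79 [0.6778 0.2569 0.0231] [206. 168.]
top probe_case 0.95 [ 0.6304 -0.3466  0.0213] [401. 187.]
side {'fovy': 53.84953143283413, 'cx': 280.7728855165088, 'cy': 207.94701946122143, 'rvec': array([ 0.1376, -2.6944,  1.5424]), 'tvec': array([0.5399, 0.1284, 1.2683])}
side cover_knob 0.83 [0.4434 0.264  0.0201] [310. 292.]
side cover_knob 0.83 [0.4557 0.3975 
[... 623 characters left out ...]
'mount': array([[-0.0002, -0.9607, -0.2775,  0.0765],
       [ 1.    , -0.0002, -0.0003, -0.0003],
       [ 0.0003, -0.2775,  0.9607, -0.1476],
       [ 0.    ,  0.    ,  0.    ,  1.    ]])}
{'time': 0.85, 'joint_positions': array([ 1.3201,  0.321 , -0.0701,  1.4505,  0.0226,  1.3708, -0.0569]), 'qd': array([-0.0003,  0.0005, -0.0006,  0.0009,  0.0014,  0.0009,  0.0022]), 'joint_torque': array([ -0.0006, -49.1075,  -0.4032, -31.2768,  -0.0637,   0.0336,
         0.    ]), 'position': array([ 0.1701, -0.6274,  0.2366]), 'tool_rot': array([ 3.1139,  0.4147, -0.0001]), 'ft_force': array([-0.5859,  0.5506,  0.0803]), 'torque': array([ 0.0061,  0.0069, -0.0237]), 'grip_width': 1.0006995272234531}
```

Run:
```python
import cv2,numpy as np
for n,(a,b,c,d) in {'top':(120,300,140,430),'side':(120,360,180,430)}.items():
    im=cv2.imread(f'pics/{n}0.png')[a:b,c:d]
    k=min(800/im.shape[1],600/im.shape[0]);cv2.imwrite(f'pics/{n}0z.png',cv2.resize(im,None,fx=k,fy=k,interpolation=2)); print(n,k)
```

```text
top 2.7586206896551726
side 2.5
```

View pics/top0.png

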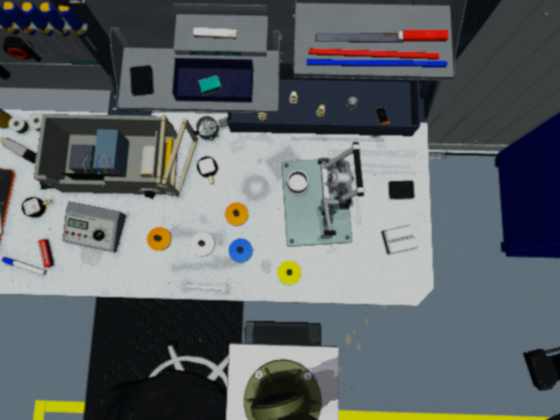

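View pics/top0z.png

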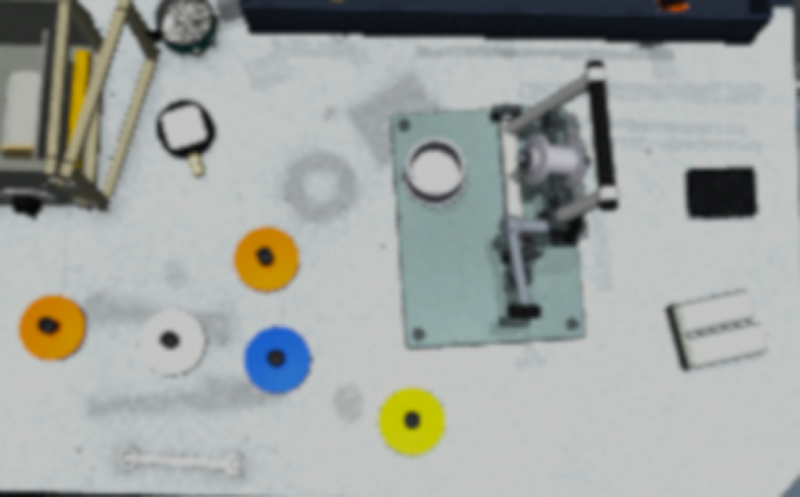

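View pics/side0z.png

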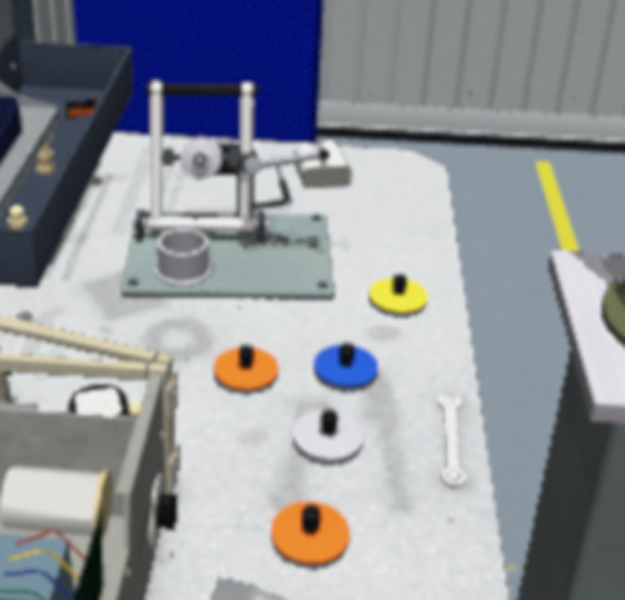

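Run:
```python
from h import *
np.set_printoptions(precision=4,suppress=True)
for n in ['top','side']:
    z=np.load(n+'0.npz');c=cam(n);P=cloud(z['d'],c);im=z['im']
    # plate: z 8..17mm
    x,y,zz=P[...,0],P[...,1],P[...,2]
    tab=(zz<0.006)&(zz>-0.01)&(x>.35)&(x<.7)&(y>-.3)&(y<.5);print(n,'table z',np.median(zz[tab]))
    m=(zz>.007)&(zz<.019)&(x>.4)&(x<.78)&(y>-.26)&(y<.12)
    hh,_s,_v=cv2.split(cv2.cvtColor(im,cv2.COLOR_BGR2HSV))
    q=np.float32(P[m][:,:2]); rect=cv2.minAreaRect(q);print('plate',rect,m.sum(), np.median(zz[m]))
    m=(zz>.050)&(zz<.064)&(x>.55)&(x<.72)&(y>-.09)&(y<.06)
    q=P[m]; print('rim',m.sum(),q.mean(0),q.min(0),q.max(0)); 
    if len(q)>5: print(cv2.minEnclosingCircle(np.float32(q[:,:2])))
    for k in ((.4398,.2556),):
        m=(np.hypot(x-k[0],y-k[1])<.06)&(zz>.005)
        q=P[m];print('cover',m.sum(),cv2.minEnclosingCircle(np.float32(q[:,:2])),q.mean(0))
        m=(np.hypot(x-k[0],y-k[1])<.06)&(zz>.02);print('knob',P[m].mean(0),m.sum(),P[m][:,2].max())
    m=(zz>.15)&(x>.5)&(x<.75)&(y>-.25)&(y<.0); dark=(im.max(-1)<70)
    q=P[m&dark];print('bar',len(q),q.mean(0),q.min(0),q.max(0));
```

```text
top table z -0.00021305367536961217
plate ((0.5752237439155579, -0.06322234869003296), (0.3726230561733246, 0.36313217878341675), 87.50532531738281) 3945 0.01174581208315617
rim 107 [ 0.6355 -0.027   0.0557] [ 0.6053 -0.0565  0.0502] [0.668  0.0043 0.0632]
((0.6361031532287598, -0.026108382269740105), 0.03279748558998108)
cover 475 ((0.43938741087913513, 0.25724124908447266), 0.05947597697377205) [0.441  0.2582 0.0137]
knob [0.4401 0.2579 0.0359] 36 0.04183185066518291
bar 214 [ 0.6289 -0.1822  0.2048] [ 0.5581 -0.1933  0.1962] [ 0.704  -0.1705  0.2112]
side table z 0.0022031588738026797
plate ((0.5836037993431091, -0.05410008132457733), (0.3451816439628601, 0.3747062683105469), 88.39675903320312) 2009 0.014278461543574816
rim 131 [ 0.6351 -0.026   0.0563] [ 0.6045 -0.0604  0.05  ] [0.6666 0.005  0.0623]
((0.6353983879089355, -0.027636263519525528), 0.03419365733861923)
cover 480 ((0.4413009583950043, 0.25339725613594055), 0.05683543533086777) [0.4406 0.262  0.0165]
knob [0.4408 0.2605 0.034 ] 60 0.04129739726283432
bar 128 [ 0.6291 -0.1784  0.2017] [ 0.5585 -0.1912  0.1931] [ 0.7013 -0.1657  0.2082]
```

Run:
```python
from h import *
np.set_printoptions(precision=4,suppress=True)
for n in ['top','side']:
    z=np.load(n+'0.npz');c=cam(n);P=cloud(z['d'],c);im=z['im']
    x,y,zz=P[...,0],P[...,1],P[...,2]
    m=(zz>.19)&(x>.5)&(x<.75)&(y>-.25)&(y<.0)&(im.max(-1)<70)
    q=np.float32(P[m]);v=cv2.fitLine(q,cv2.DIST_HUBER,0,.01,.01).ravel();print(n,v,np.degrees(np.arctan2(v[1],v[0])))
    # plate by colour
    hsv=cv2.cvtColor(im,cv2.COLOR_BGR2HSV)
    m=(zz>.007)&(zz<.017)&(x>.43)&(x<.78)&(y>-.26)&(y<.10)&(im.max(-1)<200)&(hsv[...,1]>20)
    m=cv2.morphologyEx(m.astype(np.uint8),cv2.MORPH_OPEN,np.ones((3,3)))
    k,l,s,_=cv2.connectedComponentsWithStats(m);b=1+np.argmax(s[1:,4]);
    rect=cv2.minAreaRect(np.float32(P[l==b][:,:2]));print('plate',rect,s[b])
    # kick tip: points of x small, high
    m=(zz>.06)&(x>.40)&(x<.56)&(y>-.2)&(y<.0)
    q=P[m];o=np.argsort(q[:,0]);print(q[o][:40:2])
```

```text
top [ 0.9964  0.0846 -0.0041  0.6289 -0.1822  0.2048] 4.855868
plate ((0.5839759111404419, -0.08631983399391174), (0.2688116133213043, 0.19733916223049164), 5.458793640136719) [ 282  160   69   86 2969]
[[ 0.4575 -0.1018  0.1534]
 [ 0.4576 -0.1046  0.1529]
 [ 0.458  -0.1101  0.1516]
 [ 0.4585 -0.1185  0.1494]
 [ 0.4591 -0.1243  0.1459]
 [ 0.4592 -0.1218  0.1448]
 [ 0.4597 -0.1274  0.1427]
 [ 0.4603 -0.1072  0.1538]
 [ 0.4604 -0.0966  0.151 ]
 [ 0.4607 -0.1208  0.1532]
 [ 0.4611 -0.1237  0.151 ]
 [ 0.4619 -0.1011  0.1603]
 [ 0.4622 -0.1299  0.1448]
 [ 0.4624 -0.1041  0.1574]
 [ 0.4627 -0.1069  0.1563]
 [ 0.4629 -0.1177  0.1565]
 [ 0.4633 -0.1153  0.1538]
 [ 0.4639 -0.1237  0.1508]
 [ 0.4643 -0.1267  0.1486]
 [ 0.465  -0.0987  0.1577]]
side [ 0.9951  0.0976 -0.0143  0.6291 -0.1784  0.2017] 5.600359
plate ((0.5425884127616882, -0.08400821685791016), (0.18180209398269653, 0.19175569713115692), 4.79014778137207) [ 254  207   58   31 1179]
[[ 0.4579 -0.1033  0.1524]
 [ 0.4583 -0.1039  0.1592]
 [ 0.461  -0.1012  0.1533]
 [ 0.4614 -0.1009  0.1605]
 [ 0.464  -0.095   0.1527]
 [ 0.4643 -0.0985  0.158 ]
 [ 0.4647 -0.1046  0.162 ]
 [ 0.4673 -0.0983  0.1543]
 [ 0.4677 -0.101   0.16  ]
 [ 0.4707 -0.1104  0.1481]
 [ 0.471  -0.1105  0.1551]
 [ 0.4738 -0.1064  0.1499]
 [ 0.4743 -0.1172  0.1516]
 [ 0.477  -0.1168  0.1408]
 [ 0.4775 -0.1165  0.1517]
 [ 0.4803 -0.113   0.1461]
 [ 0.4806 -0.1149  0.1523]
 [ 0.4834 -0.1097  0.1476]
 [ 0.4839 -0.1187  0.1502]
 [ 0.4867 -0.1073  0.1522]]
```

```bash
cat > plan.py <<'E'
from h import *
import json
def down(yawdeg):  # tool pointing down, x axis at yaw
    a=np.radians(yawdeg);x=np.array([np.cos(a),np.sin(a),0]);z=np.array([0,0,-1.]);return np.c_[x,np.cross(z,x),z]
def plan(p,Rm,wps,claw,step=38.,ang=6.9):
    """wps: (pos[m],R) from commanded pose p,R; prints rounded rows in calls of 8"""
    p=np.array(p,float);Rm=np.array(Rm);rows=[]
    for q,Rt in wps:
        q=np.array(q,float)
        rv=R.from_matrix(Rm.T@Rt).magnitude()
        n=max(1,int(np.ceil(max(np.linalg.norm(q-p)*1000/step,np.degrees(rv)/ang))))
        for i in range(n):
            k=n-i
            d=np.round(Rm.T@((q-p)/k)*1000,0 if i<n-1 else 1)
            a=np.round(np.degrees(R.from_matrix(Rm.T@Rt).as_rotvec())/k,1)
            rows.append([d.tolist(),a.tolist(),claw])
            p=p+Rm@(d/1000); Rm=Rm@R.from_rotvec(np.radians(a)).as_matrix()
    for i in range(0,len(rows),8): print(json.dumps(rows[i:i+8]).replace(' ','').replace('.0,',',').replace('.0]',']').replace('-0,','0,').replace('-0]','0]'))
    print('end',p.round(4),R.from_matrix(Rm).as_rotvec().round(4))
def cur():
    s=ctrl.get_state();return s['position'],R.from_rotvec(s['tool_rot']).as_matrix()
E
python3 - <<'E'
from plan import *
p,Rm=cur()
plan(p,Rm,[((.42,-.37,.26),down(60)),((.47,-.05,.26),down(85)),((.44,.258,.17),down(95.3))],0)
E
```

```text
[[[31,-18,-2],[0,0,-4.5],0],[[32,-16,-2],[0,0,-4.5],0],[[33,-13,-2],[0,0,-4.5],0],[[34,-11,-2],[0,0,-4.5],0],[[35,-8,-3],[0,0,-4.5],0],[[36,-5,-2],[0,0,-4.5],0],[[36,-2,-3],[0,0,-4.5],0],[[36,0,-2],[0,0,-4.4],0]]
[[[36,3,-3],[0,0,-4.5],0],[[34.9,6.7,-2.4],[0,0,-4.4],0],[[34,-13,0],[0,0,-2.8],0],[[34,-11,0],[0,0,-2.8],0],[[35,-10,0],[0,0,-2.8],0],[[35,-8,0],[0,0,-2.8],0],[[35,-6,0],[0,0,-2.8],0],[[36,-5,0],[0,0,-2.8],0]]
[[[36,-3,0],[0,0,-2.7],0],[[36,-1,0],[0,0,-2.8],0],[[35.4,1.2,-0.1],[0,0,-2.7],0],[[34,-6,10],[0,0,-1.1],0],[[34,-6,10],[0,0,-1.2],0],[[34,-5,10],[0,0,-1.1],0],[[34,-4,10],[0,0,-1.2],0],[[34,-4,10],[0,0,-1.1],0]]
[[[34,-3,10],[0,0,-1.2],0],[[34,-2,10],[0,0,-1.1],0],[[35,-2,10],[0,0,-1.2],0],[[34.4,-0.3,10],[0,0,-1.1],0]]
end [0.44   0.2581 0.17  ] [ 2.1169e+00  2.3212e+00 -2.0000e-04]
```

Emit:
arm_command:
  motion:
    - [[31, -18, -2], [0, 0, -4.5], 0]
    - [[32, -16, -2], [0, 0, -4.5], 0]
    - [[33, -13, -2], [0, 0, -4.5], 0]
    - [[34, -11, -2], [0, 0, -4.5], 0]
    - [[35, -8, -3], [0, 0, -4.5], 0]
    - [[36, -5, -2], [0, 0, -4.5], 0]
    - [[36, -2, -3], [0, 0, -4.5], 0]
    - [[36, 0, -2], [0, 0, -4.4], 0]

```text
time: 1.52
position: [0.3709, -0.4197, 0.2551]
tool_rot: [2.831, 1.359, 0.0]
ft_force: [0.3, -0.6, -0.0]
grip_width: 0.998
```

Emit:
arm_command:
  motion:
    - [[36, 3, -3], [0, 0, -4.5], 0]
    - [[34.9, 6.7, -2.4], [0, 0, -4.4], 0]
    - [[34, -13, 0], [0, 0, -2.8], 0]
    - [[34, -11, 0], [0, 0, -2.8], 0]
    - [[35, -10, 0], [0, 0, -2.8], 0]
    - [[35, -8, 0], [0, 0, -2.8], 0]
    - [[35, -6, 0], [0, 0, -2.8], 0]
    - [[36, -5, 0], [0, 0, -2.8], 0]

```text
time: 2.18
position: [0.4531, -0.1546, 0.2602]
tool_rot: [2.46, 1.953, -0.0]
ft_force: [1.5, 0.0, 0.4]
grip_width: 0.999
```

Emit:
arm_command:
  motion:
    - [[36, -3, 0], [0, 0, -2.7], 0]
    - [[36, -1, 0], [0, 0, -2.8], 0]
    - [[35.4, 1.2, 0], [0, 0, -2.7], 0]
    - [[34, -6, 10], [0, 0, -1.1], 0]
    - [[34, -6, 10], [0, 0, -1.2], 0]
    - [[34, -5, 10], [0, 0, -1.1], 0]
    - [[34, -4, 10], [0, 0, -1.2], 0]
    - [[34, -4, 10], [0, 0, -1.1], 0]

```text
time: 2.85
position: [0.4529, 0.1226, 0.2099]
tool_rot: [2.206, 2.234, 0.001]
ft_force: [1.6, 0.1, 0.3]
grip_width: 1.0
```

Emit:
arm_command:
  motion:
    - [[34, -3, 10], [0, 0, -1.2], 0]
    - [[34, -2, 10], [0, 0, -1.1], 0]
    - [[35, -2, 10], [0, 0, -1.2], 0]
    - [[34.4, 0, 10], [0, 0, -1.1], 0]
    - [[0, 0, 0], [0, 0, 0], 0]
    - [[0, 0, 0], [0, 0, 0], 0]

```text
time: 3.35
position: [0.4389, 0.2603, 0.1694]
tool_rot: [-2.109, -2.325, 0.001]
ft_force: [0.1, -0.7, -0.8]
grip_width: 1.003
```

Run:
```python
from plan import *
np.set_printoptions(precision=4,suppress=True)
c=cam('wrist');im,d=optics.get_image('wrist');cv2.imwrite('pics/w1.png',im)
P=cloud(d,c)
for r in models.search_frame('wrist','cover_knob')[:3]: print(r['conf'],w(r['location'],c))
x,y,z=P[...,0],P[...,1],P[...,2]
m=(np.hypot(x-.44,y-.258)<.06)&(d>0)
mk=m&(z>.03)&(z<.05);q=P[mk];print('knobtop',q.mean(0),len(q),q.min(0),q.max(0),cv2.minEnclosingCircle(np.float32(q[z[mk]>.034][:,:2])))
mf=m&(z>.008)&(z<.016);q=P[mf];print('flange',cv2.minEnclosingCircle(np.float32(q[:,:2])),np.median(q[:,2]))
h=cv2.convexHull(np.float32(q[:,:2]));print(cv2.fitEllipse(h))
print('table',np.median(z[(abs(z)<.008)]))
print(ctrl.get_state()['position'])
```

```text
0.96 [0.4539 0.3909 0.0078]
0.95 [0.4242 0.1244 0.0123]
0.81 [0.4406 0.2609 0.0077]
knobtop [0.4409 0.2575 0.0353] 339 [0.4321 0.2481 0.03  ] [0.4499 0.2661 0.0378] ((0.44106167554855347, 0.25697848200798035), 0.009250643663108349)
flange ((0.4408802092075348, 0.2567296028137207), 0.037019480019807816) 0.011644279244637762
((0.4408842921257019, 0.2568332254886627), (0.07314299046993256, 0.07347717136144638), 162.15475463867188)
table -0.0007196445899981252
[0.4407 0.2574 0.17  ]
```

View pics/w1.png

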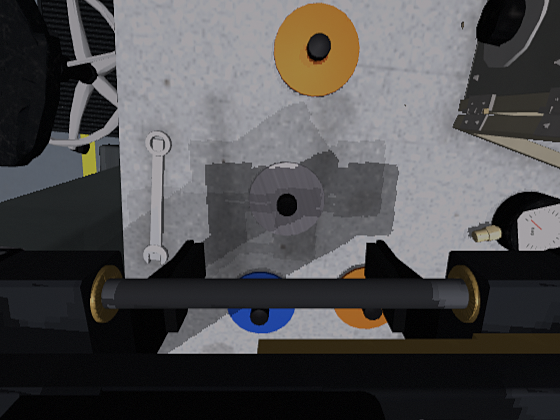

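Emit:
arm_command:
  motion:
    - [[-0.5, 0.2, 35], [0, 0, 0], 0]
    - [[0, 0, 35], [0, 0, 0], 0]
    - [[0, 0, 35], [0, 0, 0], 0]
    - [[0, 0, 25], [0, 0, 0], 0]
    - [[0, 0, 10], [0, 0, 0], 0]
    - [[0, 0, 0], [0, 0, 0], 0]
    - [[0, 0, 0], [0, 0, 0], 0.6]
  force: 20

```text
time: 4.03
position: [0.4416, 0.2571, 0.0308]
tool_rot: [2.118, 2.319, 0.001]
ft_force: [-0.7, 0.5, 0.6]
grip_width: 0.974
```

Emit:
arm_command:
  motion:
    - [[0, 0, 0], [0, 0, 0], 1]
    - [[0, 0, 0], [0, 0, 0], 1]
    - [[0, 0, 0], [0, 0, 0], 1]
    - [[0, 0, 0], [0, 0, 0], 1]
    - [[0, 0, 0], [0, 0, 0], 1]
    - [[0, 0, 0], [0, 0, 0], 1]
  force: 20

```text
time: 4.53
position: [0.4407, 0.2577, 0.0302]
tool_rot: [2.117, 2.321, 0.0]
ft_force: [0.7, -0.5, -0.7]
grip_width: 0.556
```

Emit:
arm_command:
  motion:
    - [[0, 0, 0], [0, 0, 0], 1]
    - [[0, 0, 0], [0, 0, 0], 1]
    - [[0, 0, 0], [0, 0, 0], 1]
    - [[0, 0, 0], [0, 0, 0], 1]
    - [[0, 0, 0], [0, 0, 0], 1]
    - [[0, 0, 0], [0, 0, 0], 1]
    - [[0, 0, 0], [0, 0, 0], 1]
  force: 20

```text
time: 5.12
position: [0.4405, 0.2576, 0.0298]
tool_rot: [-2.117, -2.321, 0.0]
ft_force: [-0.0, -1.0, -0.1]
grip_width: 0.207
```

Run:
```python
from plan import *
p,Rm=cur();print(p)
plan(p,Rm,[((p[0],p[1],.14),down(95.3)),((.6355,-.0262,.14),down(95.3))],1,step=30)
```

```text
[0.44054719 0.25762498 0.02984492]
[[[0,0,-28],[0,0,0],1],[[0,0,-27],[0,0,0],1],[[0,0,-28],[0,0,0],1],[[0,0,-27.2],[0,0,0],1],[[-25,14,0],[0,0,0],1],[[-25,14,0],[0,0,0],1],[[-25,14,0],[0,0,0],1],[[-25,14,0],[0,0,0],1]]
[[[-25,14,0],[0,0,0],1],[[-25,14,0],[0,0,0],1],[[-25,14,0],[0,0,0],1],[[-25,14,0],[0,0,0],1],[[-25,14,0],[0,0,0],1],[[-25,14,0],[0,0,0],1],[[-25,14,0],[0,0,0],1],[[-25.5,14,0],[0,0,0],1]]
end [ 0.6355 -0.0262  0.14  ] [-2.1169e+00 -2.3212e+00  2.0000e-04]
```

Emit:
arm_command:
  motion:
    - [[0, 0, -28], [0, 0, 0], 1]
    - [[0, 0, -27], [0, 0, 0], 1]
    - [[0, 0, -28], [0, 0, 0], 1]
    - [[0, 0, -27.2], [0, 0, 0], 1]
    - [[-25, 14, 0], [0, 0, 0], 1]
    - [[-25, 14, 0], [0, 0, 0], 1]
    - [[-25, 14, 0], [0, 0, 0], 1]
    - [[-25, 14, 0], [0, 0, 0], 1]

```text
time: 5.78
position: [0.5061, 0.162, 0.1404]
tool_rot: [2.116, 2.321, -0.0]
ft_force: [1.1, 1.0, -1.0]
grip_width: 0.206
```

Emit:
arm_command:
  motion:
    - [[-25, 14, 0], [0, 0, 0], 1]
    - [[-25, 14, 0], [0, 0, 0], 1]
    - [[-25, 14, 0], [0, 0, 0], 1]
    - [[-25, 14, 0], [0, 0, 0], 1]
    - [[-25, 14, 0], [0, 0, 0], 1]
    - [[-25, 14, 0], [0, 0, 0], 1]
    - [[-25, 14, 0], [0, 0, 0], 1]
    - [[-25.5, 14, 0], [0, 0, 0], 1]

```text
time: 6.45
position: [0.6359, -0.0274, 0.1397]
tool_rot: [-2.117, -2.321, 0.001]
ft_force: [0.5, 1.1, -0.2]
grip_width: 0.205
```

Emit:
arm_command:
  motion:
    - [[0, 0, 0], [0, 0, 0], 1]
    - [[0, 0, 0], [0, 0, 0], 1]

```text
time: 6.62
position: [0.6358, -0.0286, 0.1392]
tool_rot: [-2.121, -2.316, 0.001]
ft_force: [0.2, 0.5, -0.8]
grip_width: 0.202
```

Run:
```python
from plan import *
np.set_printoptions(precision=4,suppress=True)
c=cam('wrist');im,d=optics.get_image('wrist');cv2.imwrite('pics/w2.png',im)
P=cloud(d,c);x,y,z=P[...,0],P[...,1],P[...,2]
print(ctrl.get_state()['position'],ctrl.get_state()['grip_width'])
m=(d>0)&(z>.05)&(z<.063)&(np.hypot(x-.6355,y+.0267)<.045);print('rim',m.sum(),P[m].mean(0),cv2.minEnclosingCircle(np.float32(P[m][:,:2])) if m.sum()>3 else 0)
m=(d>0)&(z>.10)&(z<.128)&(np.hypot(x-.6355,y+.0267)<.045)
for a in np.arange(.10,.13,.004):
    k=m&(z>a)&(z<a+.004);
    if k.sum()>3: print(a,k.sum(),P[k].mean(0))
k=m&(z>.116)&(z<.126);print(cv2.fitEllipse(cv2.convexHull(np.float32(P[k][:,:2]))))
im,d=optics.get_image('side');cv2.imwrite('pics/s2.png',cv2.resize(im[120:300,200:360],None,fx=5,fy=3.33*1.5/1.0 if 0 else 3.3))
```

```text
[ 0.6351 -0.0262  0.1395] 0.2062617403155383
rim 630 [ 0.6352 -0.0036  0.0556] ((0.6365214586257935, -0.017016064375638962), 0.030110031366348267)
0.11600000000000002 463 [ 0.6358 -0.0067  0.1193]
0.12000000000000002 5530 [ 0.6346 -0.0135  0.1212]
0.12400000000000003 105 [ 0.6352 -0.0187  0.126 ]
((0.6359368562698364, -0.02954082190990448), (0.07298600673675537, 0.07410997152328491), 156.82582092285156)
```

View pics/w2.png

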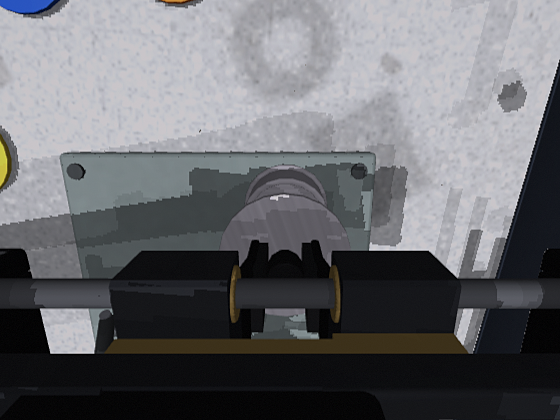

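View pics/s2.png

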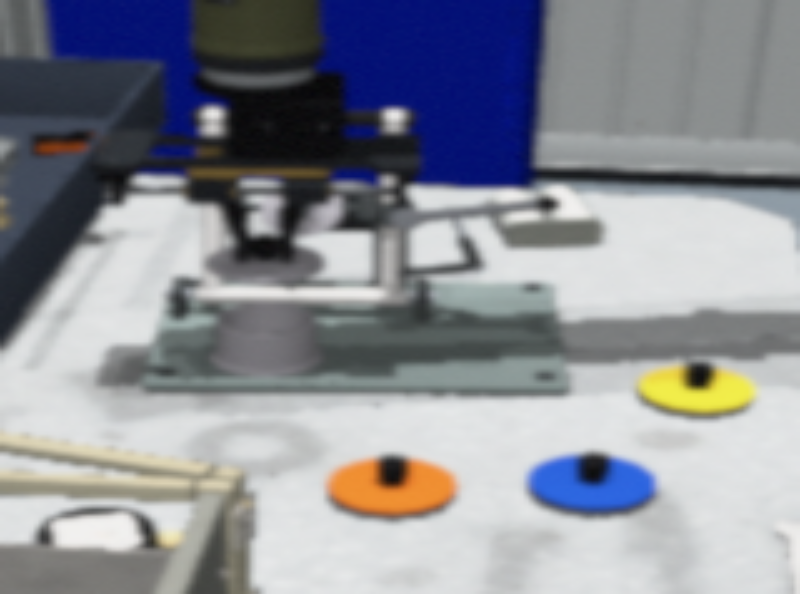

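Run:
```python
from plan import *
from scipy.optimize import least_squares
np.set_printoptions(precision=4,suppress=True)
c=cam('wrist');im,d=optics.get_image('wrist')
P=cloud(d,c);x,y,z=P[...,0],P[...,1],P[...,2]
print(ctrl.get_state()['position'])
def fit(m,r,lo,hi):
    q=P[m]; b=[]
    for a in np.radians(np.arange(lo,hi,8)):
        dirn=np.array([np.cos(a),np.sin(a)]);cc=np.array([.6355,-.0267])
        rel=q[:,:2]-cc;t=rel@dirn;o=abs(rel@np.array([-dirn[1],dirn[0]]))<.003
        if o.sum()>2: b.append(cc+dirn*np.percentile(t[o],97))
    b=np.array(b);s=least_squares(lambda v:np.hypot(*(b-v[:2]).T)-v[2],[.6355,-.0267,r]);s2=least_squares(lambda v:np.hypot(*(b-v[:2]).T)-r,[.6355,-.0267]);return s.x,s2.x
near=(d>0)&(np.hypot(x-.6355,y+.0267)<.05)
print('rim',fit(near&(z>.053)&(z<.060),.0325,30,150));print('flange',fit(near&(z>.116)&(z<.124),.037,20,160))
```

```text
[ 0.6348 -0.0244  0.14  ]
rim (array([ 0.6367, -0.028 ,  0.0318]), array([ 0.6367, -0.0288]))
flange (array([ 0.6353, -0.0255,  0.036 ]), array([ 0.6352, -0.0268]))
```

Emit:
arm_command:
  motion:
    - [[-1, 0.8, 20], [0, 0, 0], 1]
    - [[0, 0, 20], [0, 0, 0], 1]
    - [[0, 0, 10], [0, 0, 0], 1]
    - [[0, 0, 3], [0, 0, 0], 1]
    - [[0, 0, 2], [0, 0, 0], 1]
    - [[0, 0, 2], [0, 0, 0], 1]
    - [[0, 0, 1], [0, 0, 0], 1]
    - [[0, 0, 1], [0, 0, 0], 1]

```text
time: 7.43
position: [0.637, -0.027, 0.082]
tool_rot: [2.116, 2.32, 0.001]
ft_force: [0.1, -0.9, 0.0]
grip_width: 0.202
```

Emit:
arm_command:
  motion:
    - [[0, 0, 1], [0, 0, 0], 1]
    - [[0, 0, 0.5], [0, 0, 0], 1]
    - [[0, 0, 0], [0, 0, 0], 1]

```text
time: 7.68
position: [0.6366, -0.0271, 0.0799]
tool_rot: [2.117, 2.321, 0.0]
ft_force: [-0.5, 0.6, -0.3]
grip_width: 0.205
```

Emit:
arm_command:
  motion:
    - [[0, 0, 0.5], [0, 0, 0], 1]
    - [[0, 0, 0.5], [0, 0, 0], 1]
    - [[0, 0, 0], [0, 0, 0], 1]

```text
time: 7.93
position: [0.6366, -0.0271, 0.0798]
tool_rot: [2.116, 2.321, -0.0]
ft_force: [-1.7, -0.3, 5.5]
grip_width: 0.204
```

Run:
```python
from plan import *
np.set_printoptions(precision=4,suppress=True)
for n in ['side','wrist']:
    s=ctrl.get_state();print(s['position'],s['ft_force'])
    c=cam(n);im,d=optics.get_image(n)
    cv2.imwrite(f'pics/{n}3.png',cv2.resize(im[150:270,210:350],None,fx=5,fy=5,interpolation=2) if n=='side' else im)
    P=cloud(d,c);x,y,z=P[...,0],P[...,1],P[...,2]
    m=(d>0)&(np.hypot(x-.6363,y+.0275)<.036)&(z>.05)&(z<.075); print(n,P[m].mean(0),np.median(z[m]))
```

```text
[ 0.6366 -0.0271  0.0798] [-1.6628 -0.3045  5.544 ]
side [ 0.6346 -0.0153  0.0634] 0.06429682579016138
[ 0.6366 -0.0271  0.0798] [-1.9585 -0.4847  4.5317]
wrist [ 0.6349 -0.0117  0.0623] 0.06176414963240778
```

View pics/side3.png

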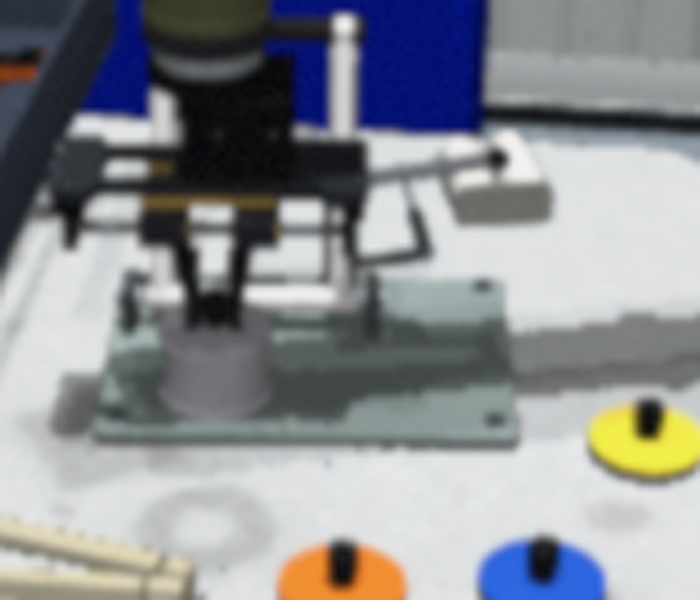

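View pics/wrist3.png

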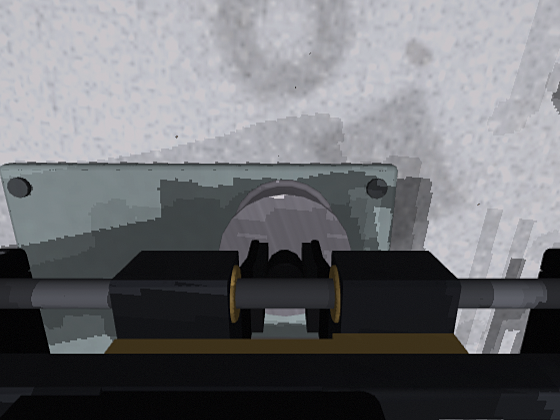

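Emit:
arm_command:
  motion:
    - [[0, 0, -0.5], [0, 0, 0], 1]
    - [[0, 0, 0], [0, 0, 0], 0.5]
    - [[0, 0, 0], [0, 0, 0], 0.5]
    - [[0, 0, 0], [0, 0, 0], 0.5]
    - [[0, 0, 0], [0, 0, 0], 0.5]
    - [[0, 0, 0], [0, 0, 0], 0.5]
    - [[0, 0, 0], [0, 0, 0], 0.5]
    - [[0, 0, 0], [0, 0, 0], 0.5]

```text
time: 8.7
position: [0.6363, -0.0271, 0.079]
tool_rot: [-2.117, -2.321, 0.0]
ft_force: [0.2, 0.0, 0.2]
grip_width: 0.493
```

Emit:
arm_command:
  motion:
    - [[0, 0, -5], [0, 0, 0], 0.5]
    - [[0, 0, -15], [0, 0, 0], 0.5]
    - [[0, 0, -30], [0, 0, 0], 0.5]
    - [[0, 0, -30], [0, 0, 0], 0.5]
    - [[0, 0, -30], [0, 0, 0], 0.5]
    - [[0, 0, 0], [0, 0, 0], 0.5]
    - [[0, 0, 0], [0, 0, 0], 0.5]

```text
time: 9.28
position: [0.638, -0.0267, 0.1929]
tool_rot: [2.114, 2.318, 0.005]
ft_force: [0.6, 0.4, -0.5]
grip_width: 0.498
```

Run:
```python
from plan import *
np.set_printoptions(precision=4,suppress=True)
for n in ['side','top','wrist']:
    c=cam(n);im,d=optics.get_image(n)
    cv2.imwrite(f'pics/{n}4.png',cv2.resize(im[150:270,210:350],None,fx=5,fy=5,interpolation=2) if n!='wrist' else im)
    P=cloud(d,c);x,y,z=P[...,0],P[...,1],P[...,2]
    m=(d>0)&(np.hypot(x-.6363,y+.0275)<.045)&(z>.052)&(z<.069)
    if m.sum()>10:
        q=P[m];A=np.c_[q[:,:2],np.ones(len(q))];s=np.linalg.lstsq(A,q[:,2],rcond=None)[0]
        print(n,len(q),q.mean(0),np.median(z[m]),'slope',s[:2],cv2.minEnclosingCircle(np.float32(q[:,:2])))
    k=(d>0)&(np.hypot(x-.6363,y+.0275)<.03)&(z>.076)&(z<.1)
    if k.sum(): print('knob',k.sum(),P[k].mean(0),z[k].max())
```

```text
side 240 [ 0.6353 -0.0192  0.0636] 0.06454116028715734 slope [ 0.0068 -0.063 ] ((0.6357060074806213, -0.027356302365660667), 0.037879038602113724)
knob 32 [ 0.6353 -0.0254  0.0849] 0.0900274982077871
top 11 [0.6303 0.0084 0.0617] 0.06167295757619806 slope [0.1068 0.34  ] ((0.631015419960022, 0.008522172458469868), 0.011582420207560062)
wrist 4803 [ 0.6366 -0.026   0.0617] 0.06168182151559065 slope [ 0.0001 -0.0009] ((0.6368124485015869, -0.028291141614317894), 0.03719530254602432)
knob 446 [ 0.6367 -0.0266  0.0849] 0.08733278290121385
```

View pics/wrist4.png

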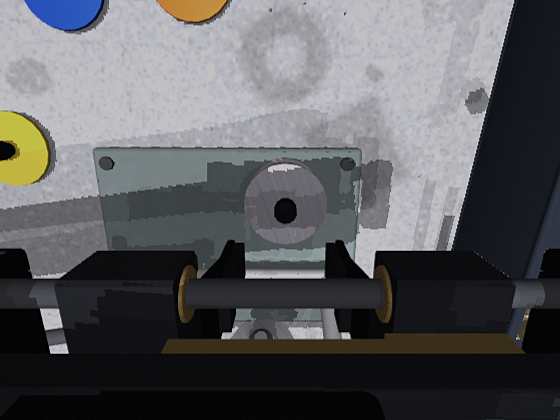

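View pics/side4.png

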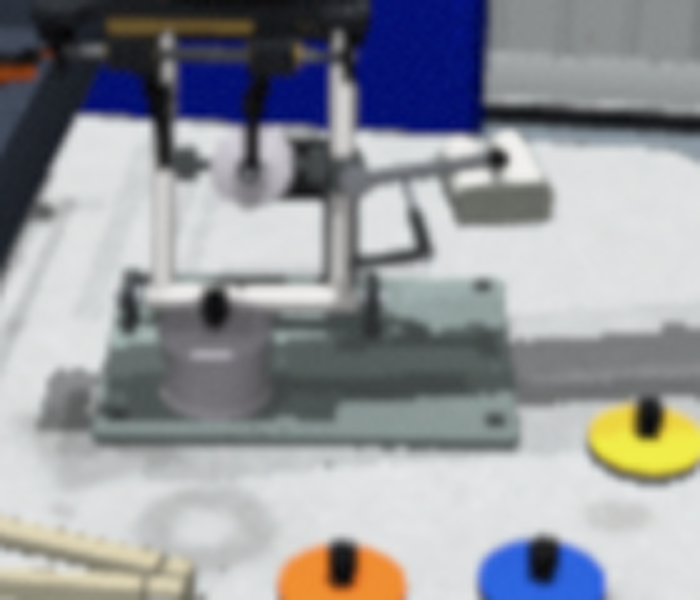

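```bash
cat >> plan.py <<'E'
YAW=np.radians(5.3)
u=np.array([np.cos(YAW),np.sin(YAW),0]);v=np.array([-np.sin(YAW),np.cos(YAW),0]);zz_=np.array([0,0,1.])
S=np.c_[u,v,zz_]; O=np.array([.5660,-.1184,0])
def sw(p): return O+S@np.array(p,float)
def tool(alpha):  # tool x towards stand -x, tilted so that fingers point down and +x
    a=np.radians(alpha); z=np.array([np.sin(a),0,-np.cos(a)]);y=np.array([0,1.,0]) 
    y=np.array([0,1.,0]);x=np.cross(y,z)
    return S@np.c_[x,y,z]
L=.4
def fr(xf,yf,zf,lean=-L): # frame point to stand
    return np.array([xf,yf*np.cos(lean)+zf*np.sin(lean),.032-yf*np.sin(lean)+zf*np.cos(lean)])
def tcp_for(phi,alpha,r=.078,clear=0.):
    ph=np.radians(phi)
    xf=-.010-r*np.cos(ph)-(.0055+clear)*np.sin(ph); zf=.085-r*np.sin(ph)+(.0055+clear)*np.cos(ph)
    c=sw(fr(xf,.055,zf)); T=tool(alpha)
    return c-T[:,2]*.014+T[:,0]*.0095
E
python3 - <<'E'
from plan import *
np.set_printoptions(precision=4,suppress=True)
print(tool(0))
s=ctrl.get_state();print(s['joint_positions'],s['position'])
t=tcp_for(-10,20,clear=.02)
print(t)
plan(s['position'],R.from_rotvec(s['tool_rot']).as_matrix(),[((.638,-.03,.24),down(95.3)),((t[0]-.01,t[1],.24),tool(0)),((t[0]-.01,t[1],.21),tool(20))],1)
E
```

```text
[[-0.9957 -0.0924  0.    ]
 [-0.0924  0.9957  0.    ]
 [ 0.      0.     -1.    ]]
[ 0.6257  0.4339 -0.8168  1.5276  0.3219  1.3211 -0.1332] [ 0.6358 -0.0273  0.1886]
[ 0.4701 -0.1248  0.1772]
[[[-1,1,-26],[0,0,0],1],[[-1.9,0.9,-25.4],[-0.1,0,0],1],[[-6,-13,0],[0,0,-6.4],1],[[-4,-14,0],[0,0,-6.4],1],[[-2,-14,0],[0,0,-6.4],1],[[-1,-14,0],[0,0,-6.4],1],[[1,-14,0],[0,0,-6.4],1],[[2,-14,0],[0,0,-6.4],1]]
[[[4,-14,0],[0,0,-6.5],1],[[5,-13,0],[0,0,-6.4],1],[[7,-13,0],[0,0,-6.5],1],[[8,-12,0],[0,0,-6.4],1],[[10,-11,0],[0,0,-6.5],1],[[11,-10,0],[0,0,-6.4],1],[[12,-8,0],[0,0,-6.5],1],[[12.7,-7.2,-0.1],[0,0,-6.4],1]]
[[[0,0,10],[0,-6.7,0],1],[[1,0,10],[0,-6.6,0],1],[[2.5,0,9.7],[0,-6.7,0],1]]
end [ 0.4601 -0.1248  0.21  ] [-0.1285  2.7894  0.0224]
```

Emit:
arm_command:
  motion:
    - [[-1, 1, -26], [0, 0, 0], 1]
    - [[-1.9, 0.9, -25.4], [0, 0, 0], 1]
    - [[-6, -13, 0], [0, 0, -6.4], 1]
    - [[-4, -14, 0], [0, 0, -6.4], 1]
    - [[-2, -14, 0], [0, 0, -6.4], 1]
    - [[-1, -14, 0], [0, 0, -6.4], 1]
    - [[1, -14, 0], [0, 0, -6.4], 1]
    - [[2, -14, 0], [0, 0, -6.4], 1]

```text
time: 10.1
position: [0.5619, -0.07, 0.2392]
tool_rot: [-1.226, -2.889, 0.0]
ft_force: [-0.6, 0.2, 0.9]
grip_width: 0.023
```

Emit:
arm_command:
  motion:
    - [[4, -14, 0], [0, 0, -6.5], 1]
    - [[5, -13, 0], [0, 0, -6.4], 1]
    - [[7, -13, 0], [0, 0, -6.5], 1]
    - [[8, -12, 0], [0, 0, -6.4], 1]
    - [[10, -11, 0], [0, 0, -6.5], 1]
    - [[11, -10, 0], [0, 0, -6.4], 1]
    - [[12, -8, 0], [0, 0, -6.5], 1]
    - [[12.7, -7.2, 0], [0, 0, -6.4], 1]

```text
time: 10.77
position: [0.4592, -0.1247, 0.2394]
tool_rot: [0.153, -3.136, -0.002]
ft_force: [-0.4, -0.6, -0.8]
grip_width: 0.004
```

Emit:
arm_command:
  motion:
    - [[0, 0, 10], [0, -6.7, 0], 1]
    - [[1, 0, 10], [0, -6.6, 0], 1]
    - [[2.5, 0, 9.7], [0, -6.7, 0], 1]
    - [[0, 0, 0], [0, 0, 0], 1]
    - [[0, 0, 0], [0, 0, 0], 1]
    - [[0, 0, 0], [0, 0, 0], 1]

```text
time: 11.27
position: [0.4618, -0.123, 0.2146]
tool_rot: [-0.138, 2.837, 0.019]
ft_force: [0.5, -0.6, 0.6]
grip_width: 0.005
```

Run:
```python
from plan import *
np.set_printoptions(precision=4,suppress=True)
s=ctrl.get_state();print(s['joint_positions'],s['position'],s['tool_rot'],s['grip_width'])
for n in ['side','top','wrist']:
    c=cam(n);im,d=optics.get_image(n);np.savez(n+'5.npz',im=im,d=d,C=c[3])
    # overlay model
    for ph in (-10,60):
        a=[sw(fr(-.01-r*np.cos(np.radians(ph)),.055,.085-r*np.sin(np.radians(ph)))) for r in (0,.05,.092)]
        if ph==-10: a+= [sw(fr(-.01-.092*np.cos(np.radians(ph)),.055+k,.085-.092*np.sin(np.radians(ph)))) for k in (-.015,.019)]
        for q in proj(np.array(a),c): cv2.circle(im,tuple(int(round(t)) for t in q),1,(0,0,255) if ph<0 else (0,255,0),-1)
    cv2.imwrite(f'pics/{n}5.png',cv2.resize(im[150:270,240:380],None,fx=5,fy=5,interpolation=2) if n!='wrist' else im)
```

```text
[ 1.1446 -0.2869 -0.7186  2.0848 -0.3902  1.0374  2.2497] [ 0.4618 -0.123   0.2146] [-0.1378  2.8373  0.0189] 0.005004773961636519
```

View pics/side5.png

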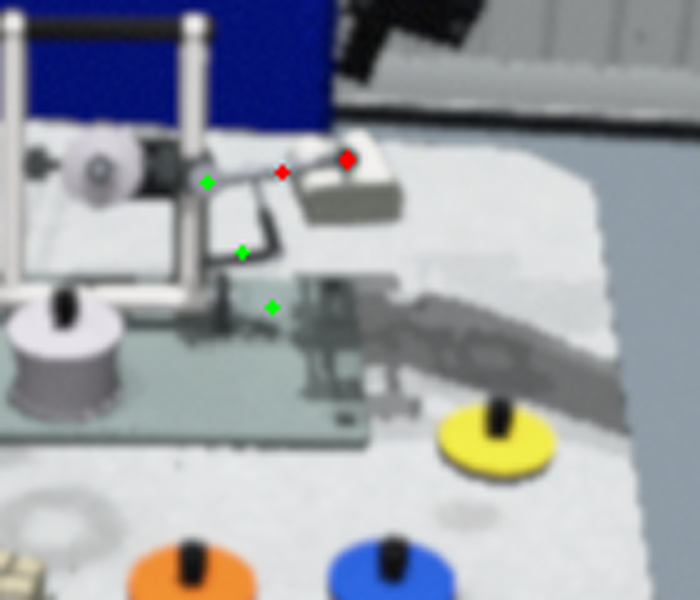

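View pics/wrist5.png

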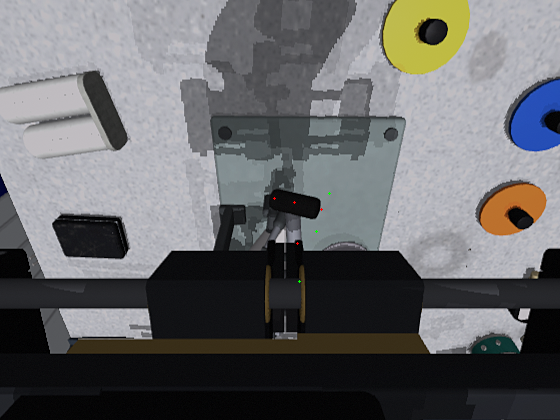

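Run:
```python
from plan import *
np.set_printoptions(precision=4,suppress=True)
p,Rm=cur()
wp=[(tcp_for(-10,10,clear=.02),tool(10))]
for ph in range(-10,80,8): wp.append((tcp_for(ph,10),tool(10)))
plan(p,Rm,wp,1,step=25)
for q,_ in wp: print((S.T@(q-O)).round(3),end=' ')
```

```text
[[[1,-1,18],[0,3.7,0.1],1],[[-1,-0.5,18.6],[0,3.6,0.1],1],[[6.6,7.7,17.2],[0,0,0],1],[[3.6,4.2,9.4],[0,0,0],1],[[2.1,4.3,9.9],[0,0,0],1],[[0.6,4.2,10],[0,0,0],1],[[-0.9,4.1,10.1],[0,0,0],1],[[-2.4,4,9.8],[0,0,0],1]]
[[[-3.8,3.7,9.6],[0,0,0],1],[[-5.3,3.3,8.9],[0,0,0],1],[[-6.5,3,8.3],[0,0,0],1],[[-7.6,2.5,7.3],[0,0,0],1],[[-8.7,2,6.3],[0,0,0],1],[[-9.5,1.5,5.2],[0,0,0],1]]
end [ 0.5185 -0.0757  0.0746] [-0.1365  2.964   0.011 ]
[-0.094  0.003  0.179] [-0.098  0.01   0.161] [-0.1    0.014  0.151] [-0.1    0.019  0.141] [-0.099  0.023  0.131] [-0.096  0.027  0.122] [-0.092  0.031  0.112] [-0.087  0.035  0.104] [-0.08   0.038  0.096] [-0.072  0.041  0.089] [-0.063  0.043  0.083] [-0.054  0.045  0.078] [-0.043  0.047  0.075]
```

Emit:
arm_command:
  motion:
    - [[1, -1, 18], [0, 3.7, 0], 1]
    - [[-1, -0.5, 18.6], [0, 3.6, 0], 1]
    - [[5, 6, 12], [0, 0, 0], 1]
    - [[0, 0, 0], [0, 0, 0], 1]
    - [[0, 0, 0], [0, 0, 0], 1]

```text
time: 11.83
position: [0.468, -0.1193, 0.1665]
tool_rot: [-0.139, 2.963, 0.013]
ft_force: [0.3, 0.6, 2.5]
grip_width: -0.002
```

Run:
```python
from plan import *
np.set_printoptions(precision=4,suppress=True)
s=ctrl.get_state();print(s['joint_positions'],s['position'],s['tool_rot'],S.T@(s['position']-O),s['ft_force'])
for n in ['side','wrist']:
    im,d=optics.get_image(n)
    cv2.imwrite(f'pics/{n}6.png',cv2.resize(im[130:230,240:360],None,fx=6,fy=6,interpolation=2) if n!='wrist' else im)
```

```text
[ 1.1803 -0.1178 -0.8773  2.0468 -0.1859  1.0146  2.0493] [ 0.468  -0.1193  0.1665] [-0.1386  2.963   0.0126] [-0.0976  0.0081  0.1665] [0.3317 0.5776 2.5307]
```

View pics/side6.png

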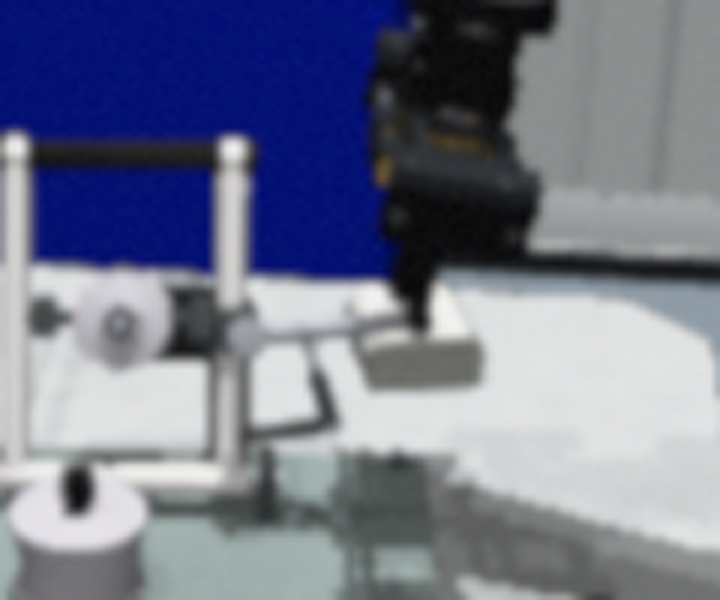

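View pics/wrist6.png

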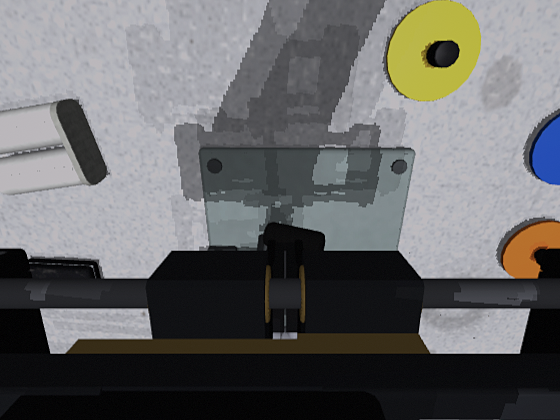

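Emit:
arm_command:
  motion:
    - [[1.6, 1.7, 5], [0, 0, 0], 1]
    - [[3.6, 4.2, 9.4], [0, 0, 0], 1]
    - [[2.1, 4.3, 9.9], [0, 0, 0], 1]
    - [[0.6, 4.2, 10], [0, 0, 0], 1]
    - [[-0.9, 4.1, 10.1], [0, 0, 0], 1]
    - [[-2.4, 4, 9.8], [0, 0, 0], 1]
    - [[0, 0, 0], [0, 0, 0], 1]

```text
time: 12.52
position: [0.4692, -0.0955, 0.1101]
tool_rot: [-0.141, 2.965, 0.012]
ft_force: [0.5, -1.5, 1.7]
grip_width: 0.008
```

Run:
```python
from plan import *
np.set_printoptions(precision=4,suppress=True)
s=ctrl.get_state();print(s['position'],S.T@(s['position']-O),s['ft_force'])
for n in ['side']:
    im,d=optics.get_image(n)
    cv2.imwrite(f'pics/{n}7.png',cv2.resize(im[130:230,240:360],None,fx=6,fy=6,interpolation=2) if n!='wrist' else im)
```

```text
[ 0.4692 -0.0955  0.1101] [-0.0943  0.0318  0.1101] [ 0.458  -1.5399  1.6822]
```

View pics/side7.png

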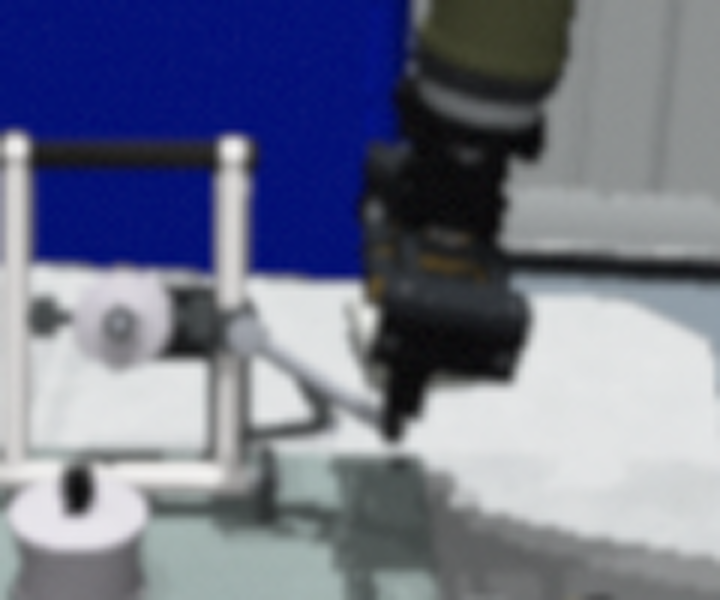

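Emit:
arm_command:
  motion:
    - [[-3.8, 3.7, 9.6], [0, 0, 0], 1]
    - [[-5.3, 3.3, 8.9], [0, 0, 0], 1]
    - [[-6.5, 3, 8.3], [0, 0, 0], 1]
    - [[-7.6, 2.5, 7.3], [0, 0, 0], 1]
    - [[-8.7, 2, 6.3], [0, 0, 0], 1]
    - [[-9.5, 1.5, 5.2], [0, 0, 0], 1]
    - [[0, 0, 0], [0, 0, 0], 1]
    - [[0, 0, 0], [0, 0, 0], 1]

```text
time: 13.23
position: [0.5158, -0.076, 0.0735]
tool_rot: [-0.139, 2.966, 0.012]
ft_force: [-0.5, -0.1, -0.0]
grip_width: 0.003
```

Run:
```python
from plan import *
np.set_printoptions(precision=4,suppress=True)
s=ctrl.get_state();print(s['position'],S.T@(s['position']-O),s['ft_force'])
for n in ['side']:
    im,d=optics.get_image(n)
    cv2.imwrite(f'pics/{n}8.png',cv2.resize(im[130:230,240:360],None,fx=6,fy=6,interpolation=2) if n!='wrist' else im)
```

```text
[ 0.5158 -0.076   0.0735] [-0.046   0.0469  0.0735] [-0.4572 -0.0755 -0.011 ]
```

View pics/side8.png

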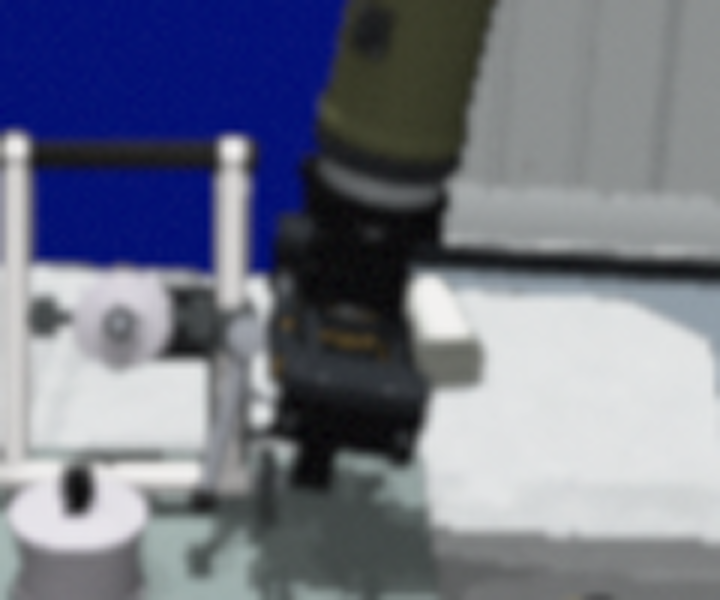

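```bash
cat >> plan.py <<'E'
def ftool(lean):
    z=-np.array([0,np.sin(lean),np.cos(lean)]);y=np.array([0,np.cos(lean),-np.sin(lean)]);x=np.cross(y,z)
    return S@np.c_[x,y,z]
def ftcp(lean,off,x=.06):  # grasp point 'off' m beyond bar axis along frame up
    return sw(fr(x,0,.18-.005+off,lean))
E
python3 - <<'E'
from plan import *
np.set_printoptions(precision=4,suppress=True)
p,Rm=cur();print(ctrl.get_state()['joint_positions'])
s=S.T@(p-O)
plan(p,Rm,[(sw((-.085,.045,.10)),tool(10)),(sw((-.09,.0,.24)),tool(5)),(sw((-.03,-.07,.30)),tool(0)),(ftcp(-.4,.08),ftool(-.4))],0)
print(ftcp(-.4,0),ftool(-.4))
E
```

```text
[ 1.035   0.1798 -0.9646  2.0638  0.1618  0.8089  1.653 ]
[[[17,-1,-16],[0,0,0],0],[[17.1,-0.6,-16.5],[0,-0.1,0.1],0],[[-5,-11,-35],[0,1.3,0],0],[[-4,-11,-35],[0,1.2,0],0],[[-3,-12,-35],[0,1.3,0],0],[[-2.9,-11.1,-34.2],[0,1.2,0],0],[[-22,-23,-18],[0,1.7,0],0],[[-21,-24,-19],[0,1.7,0],0]]
[[[-20.5,-23,-19.3],[0,1.6,0],0],[[-22,-7,8],[-5.7,0,0],0],[[-23,-8,8],[-5.8,0,0],0],[[-22,-9,7],[-5.7,0,0],0],[[-23,-9.6,5.2],[-5.8,0.1,0],0]]
end [ 0.635  -0.2117  0.2668] [ 0.1411 -3.0568 -0.6208]
[ 0.632  -0.1807  0.1932] [[-0.9957 -0.0851 -0.036 ]
 [-0.0924  0.9171  0.3878]
 [ 0.      0.3894 -0.9211]]
```

Emit:
arm_command:
  motion:
    - [[17, -1, -16], [0, 0, 0], 1]
    - [[17.1, -0.6, -16.5], [0, 0, 0], 1]
    - [[-5, -11, -35], [0, 1.3, 0], 1]
    - [[-4, -11, -35], [0, 1.2, 0], 1]
    - [[-3, -12, -35], [0, 1.3, 0], 0.5]
    - [[-2.9, -11.1, -34.2], [0, 1.2, 0], 0]
    - [[-22, -23, -18], [0, 1.7, 0], 0]
    - [[-21, -24, -19], [0, 1.7, 0], 0]

```text
time: 13.95
position: [0.5217, -0.1709, 0.2848]
tool_rot: [-0.142, 3.108, -0.014]
ft_force: [0.1, 1.9, 1.4]
grip_width: 0.223
```

Emit:
arm_command:
  motion:
    - [[-20.5, -23, -19.3], [0, 1.6, 0], 0]
    - [[-22, -7, 8], [-5.7, 0, 0], 0]
    - [[-23, -8, 8], [-5.8, 0, 0], 0]
    - [[-22, -9, 7], [-5.7, 0, 0], 0]
    - [[-23, -9.6, 5.2], [-5.8, 0, 0], 0]
    - [[0, 0, 0], [0, 0, 0], 0]
    - [[0, 0, 0], [0, 0, 0], 0]

```text
time: 14.53
position: [0.6354, -0.2144, 0.2618]
tool_rot: [0.135, -3.051, -0.629]
ft_force: [-0.6, 1.6, 0.9]
grip_width: 0.755
```

Run:
```python
from plan import *
np.set_printoptions(precision=4,suppress=True)
s=ctrl.get_state();print(s['joint_positions'],s['position'],s['tool_rot'],s['grip_width'],'cmp',ftcp(-.4,.08),R.from_matrix(ftool(-.4)).as_rotvec())
for n in ['top','side','wrist']:
    c=cam(n);im,d=optics.get_image(n);P=cloud(d,c);x,y,z=P[...,0],P[...,1],P[...,2]
    if n!='wrist':
        m=(z>.185)&(z<.22)&(x>.55)&(x<.72)&(y>-.21)&(y<-.15)&(im.max(-1)<90)&(d>0);print(n,m.sum(),P[m].mean(0) if m.sum() else 0)
    for q in proj(np.array([sw(fr(k,0,.18)) for k in (0.01,.06,.11)]),c): cv2.circle(im,tuple(int(round(t)) for t in q),2,(0,0,255),-1)
    cv2.imwrite(f'pics/{n}9.png',cv2.resize(im[120:240,240:380],None,fx=5,fy=5,interpolation=2) if n!='wrist' else im)
```

```text
[ 1.0003  0.6829 -0.9306  1.1622  0.1389  1.6431  1.8249] [ 0.6354 -0.2144  0.2618] [ 0.1352 -3.0515 -0.6294] 0.7546155883226391 cmp [ 0.6349 -0.2117  0.2669] [ 0.1415 -3.0578 -0.6199]
top 210 [ 0.6191 -0.1818  0.2044]
side 171 [ 0.6313 -0.1793  0.2028]
```

View pics/wrist9.png

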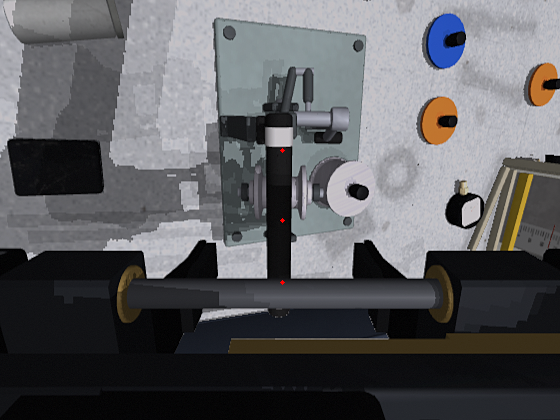

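View pics/side9.png

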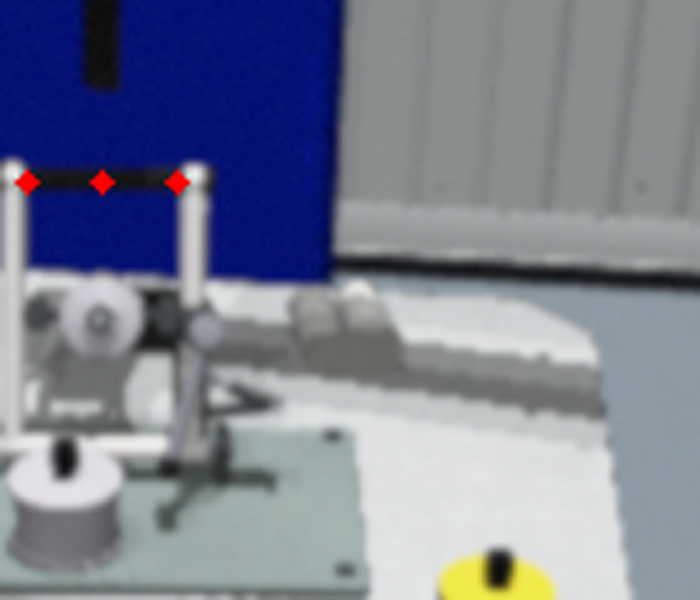

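Emit:
arm_command:
  motion:
    - [[0, 0, 0], [0, 0, 0], 0]
    - [[0, 0, 0], [0, 0, 0], 0]
    - [[0, 0, 0], [0, 0, 0], 0]
    - [[0, 0, 25], [0, 0, 0], 0]
    - [[0, 0, 25], [0, 0, 0], 0]
    - [[0, 0, 20], [0, 0, 0], 0]
    - [[0, 0, 8], [0, 0, 0], 0]
    - [[0, 0, 0], [0, 0, 0], 0]

```text
time: 15.35
position: [0.632, -0.1803, 0.1944]
tool_rot: [0.144, -3.055, -0.619]
ft_force: [0.2, 0.1, -0.1]
grip_width: 1.0
```

Run:
```python
from plan import *
np.set_printoptions(precision=4,suppress=True)
s=ctrl.get_state();print(s['position'],s['tool_rot'],s['grip_width'],s['ft_force'],'cmp',ftcp(-.4,.0))
im,d=optics.get_image('top');cv2.imwrite('pics/top10.png',cv2.resize(im[120:240,270:410],None,fx=5,fy=5,interpolation=2))
im,d=optics.get_image('side');cv2.imwrite('pics/side10.png',cv2.resize(im[120:240,220:360],None,fx=5,fy=5,interpolation=2))
```

```text
[ 0.632  -0.1803  0.1944] [ 0.1444 -3.0554 -0.619 ] 1.000360945730889 [ 0.1903  0.1032 -0.0963] cmp [ 0.632  -0.1807  0.1932]
```

View pics/side10.png

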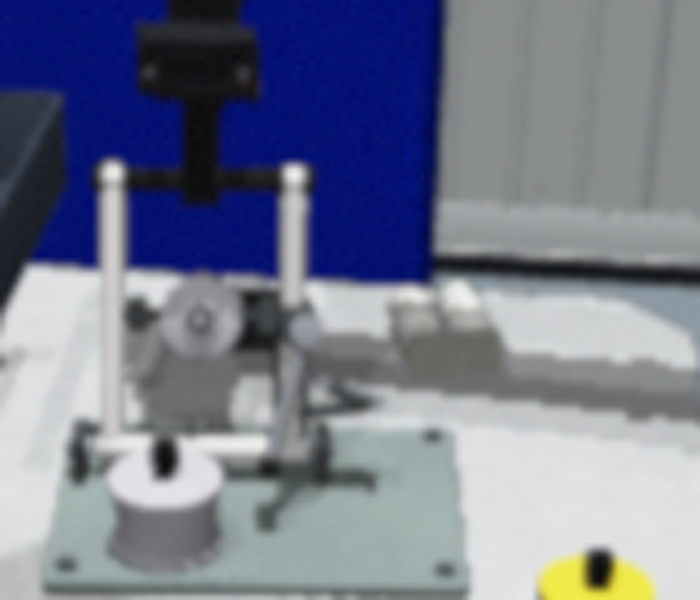

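Fingers straddle the bar mid-way (side picture around (200,180)). Closing.

Emit:
arm_command:
  motion:
    - [[0, 0, 0], [0, 0, 0], 1]
    - [[0, 0, 0], [0, 0, 0], 1]
    - [[0, 0, 0], [0, 0, 0], 1]
    - [[0, 0, 0], [0, 0, 0], 1]
    - [[0, 0, 0], [0, 0, 0], 1]
    - [[0, 0, 0], [0, 0, 0], 1]
    - [[0, 0, 0], [0, 0, 0], 1]
    - [[0, 0, 0], [0, 0, 0], 1]
  force: 35

```text
time: 16.12
position: [0.6332, -0.1813, 0.1954]
tool_rot: [0.143, -3.058, -0.62]
ft_force: [0.5, -1.0, 0.3]
grip_width: 0.481
```

Emit:
arm_command:
  motion:
    - [[0, 0, 0], [0, 0, 0], 1]
    - [[0, 0, 0], [0, 0, 0], 1]
    - [[0, 0, 0], [0, 0, 0], 1]
    - [[0, 0, 0], [0, 0, 0], 1]
    - [[0, 0, 0], [0, 0, 0], 1]
  force: 35

```text
time: 16.53
position: [0.6333, -0.1819, 0.1952]
tool_rot: [0.142, -3.059, -0.619]
ft_force: [0.7, -1.3, 0.1]
grip_width: 0.194
```

Run:
```python
from plan import *
np.set_printoptions(precision=4,suppress=True)
s=ctrl.get_state();print(s['position'],s['tool_rot'],s['grip_width'],s['ft_force'],s['joint_positions'])
p,Rm=cur()
plan(p,Rm,[(ftcp(l,.0),ftool(l)) for l in (-.36,-.32,-.28,-.24,-.2,-.16,-.12,-.08,-.04,0)],1)
```

```text
[ 0.6333 -0.1819  0.1952] [ 0.1416 -3.0586 -0.6186] 0.1937349680883415 [ 0.6911 -1.3039  0.0521] [ 1.0081  0.6832 -0.9319  1.3117  0.1472  1.4924  1.8144]
[[[1.1,7.4,2.5],[2.2,0,0],1],[[0,7,0.2],[2.3,0,0],1],[[0,7,0.1],[2.3,0,0],1],[[0,7,0.2],[2.3,0,0],1],[[0,7,0.1],[2.3,0,0],1],[[0,7,0.1],[2.3,0,0],1],[[0,7,0.2],[2.3,0,0],1],[[0,7,0.1],[2.3,0,0],1]]
[[[0,7,0.2],[2.3,0,0],1],[[0,7,0.1],[2.3,0,0],1]]
end [ 0.6257 -0.1129  0.207 ] [-0.1452  3.1378 -0.0009]
```

Emit:
arm_command:
  motion:
    - [[0, 5, 0.2], [2.2, 0, 0], 1]
    - [[0, 7, 0.2], [2.3, 0, 0], 1]
    - [[0, 7, 0.1], [2.3, 0, 0], 1]
    - [[0, 7, 0.2], [2.3, 0, 0], 1]
    - [[0, 7, 0.1], [2.3, 0, 0], 1]

```text
time: 16.95
position: [0.6304, -0.1493, 0.205]
tool_rot: [0.145, -3.114, -0.312]
ft_force: [1.9, 1.2, -2.4]
grip_width: 0.195
```

Emit:
arm_command:
  motion:
    - [[0, 7, 0.1], [2.3, 0, 0], 1]
    - [[0, 7, 0.2], [2.3, 0, 0], 1]
    - [[0, 7, 0.1], [2.3, 0, 0], 1]
    - [[0, 7, 0.2], [2.3, 0, 0], 1]
    - [[0, 7, 0.1], [2.3, 0, 0], 1]
    - [[0, 1.5, 0], [0.4, 0, 0], 1]
    - [[0, 0, 0], [0, 0, 0], 1]
    - [[0, 0, 0], [0, 0, 0], 1]

```text
time: 17.62
position: [0.6272, -0.1139, 0.2083]
tool_rot: [-0.146, 3.137, -0.009]
ft_force: [3.1, 0.6, -1.8]
grip_width: 0.197
```

Run:
```python
from plan import *
np.set_printoptions(precision=4,suppress=True)
s=ctrl.get_state();print(s['position'],s['tool_rot'],s['grip_width'],s['ft_force'],'cmp',ftcp(0,0), 'lean est',np.arctan2((S.T@(s['position']-O))[1],s['position'][2]-.032))
for n in ['top','side','wrist']:
    c=cam(n);im,d=optics.get_image(n);P=cloud(d,c);Q=(P-O)@S
    m=(d>0)&(Q[...,0]>-.02)&(Q[...,0]<.14)&(abs(Q[...,1])<.08)&(Q[...,2]>.198)&(Q[...,2]<.235)&(im.max(-1)<80)
    for lo,hi in ((-.02,.03),(.09,.14)):
        k=m&(Q[...,0]>lo)&(Q[...,0]<hi)
        if k.sum()>4: print(n,k.sum(),Q[k].mean(0))
    k=(d>0)&(np.hypot(Q[...,0]-.078,Q[...,1]-.085)<.045)&(Q[...,2]>.056)&(Q[...,2]<.068)
    if k.sum()>20:
        q=Q[k];a=np.linalg.lstsq(np.c_[q[:,:2],np.ones(len(q))],q[:,2],rcond=None)[0];print('cover',k.sum(),q.mean(0),a[:2],cv2.minEnclosingCircle(np.float32(q[:,:2])))
    for q in proj(np.array([sw(fr(k,0,.18,0)) for k in (0.01,.06,.11)]+[sw(fr(.0,0,.0,0)),sw(fr(-.01+.023,.055,.085-.089,0))]),c): cv2.circle(im,tuple(int(round(t)) for t in q),1,(0,0,255),-1)
    cv2.imwrite(f'pics/{n}11.png',cv2.resize(im[120:240,220:360],None,fx=5,fy=5,interpolation=2) if n!='wrist' else im)
```

```text
[ 0.6272 -0.1139  0.2083] [-0.1457  3.1371 -0.0089] 0.19653616785968067 [ 3.0578  0.5646 -1.791 ] cmp [ 0.6257 -0.1129  0.207 ] lean est -0.0068899502878722475
top 95 [0.0079 0.0036 0.2181]
cover 346 [0.0736 0.0894 0.0621] [-0.0044  0.0025] ((0.07914018630981445, 0.08664913475513458), 0.03733633831143379)
side 37 [0.011  0.0058 0.2161]
side 50 [0.1059 0.004  0.2166]
cover 216 [0.0782 0.0903 0.0643] [-0.0092 -0.0181] ((0.07699041068553925, 0.08230283856391907), 0.04107002913951874)
wrist 3004 [ 0.0094 -0.0013  0.2183]
wrist 211 [ 0.0921 -0.0014  0.2174]
cover 4040 [0.0761 0.0822 0.0615] [0.0014 0.0011] ((0.07834679633378983, 0.08272286504507065), 0.0370563268661499)
```

View pics/side11.png

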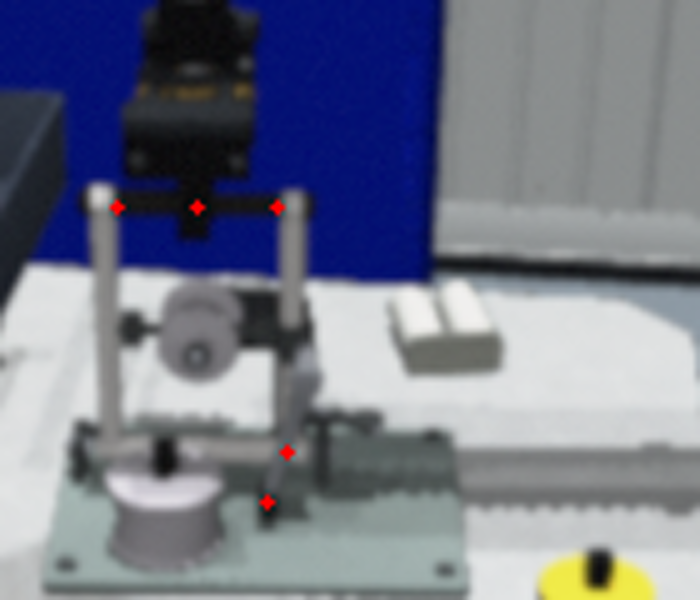

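View pics/wrist11.png

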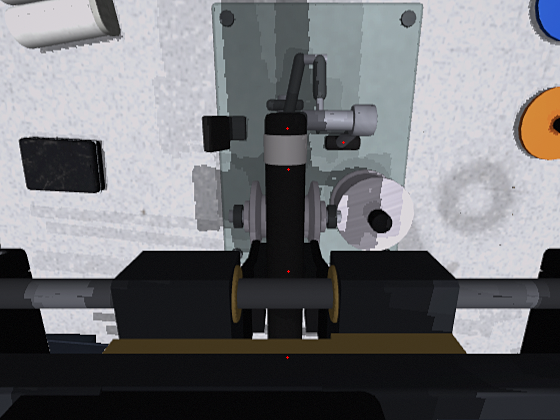

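View pics/top11.png

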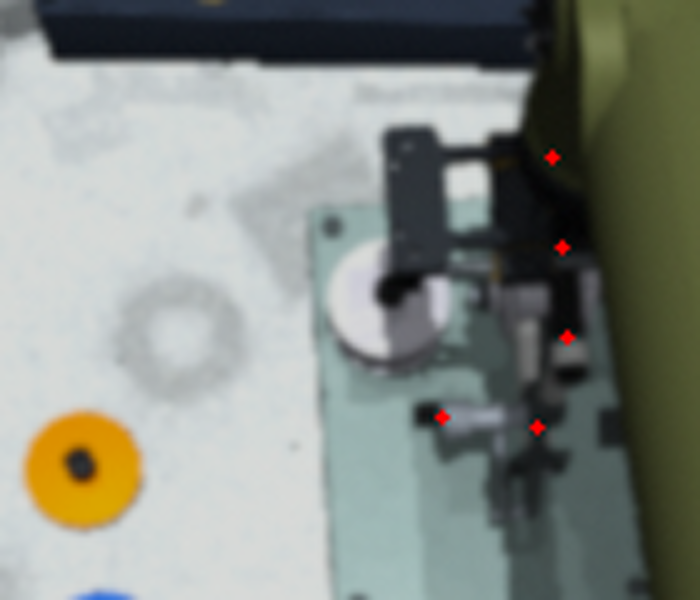

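Emit:
arm_command:
  motion:
    - [[0, 0, 0], [0, 0, 0], 1]
    - [[0, 0, 0], [0, 0, 0], 1]
    - [[0, 0, 0], [0, 0, 0], 1]
    - [[0, 0, 0], [0, 0, 0], 1]
    - [[0, 0, 0], [0, 0, 0], 1]
    - [[0, 0, 0], [0, 0, 0], 1]

```text
time: 18.27
position: [0.6272, -0.1138, 0.2083]
tool_rot: [-0.146, 3.137, -0.011]
ft_force: [4.8, 1.6, -4.8]
grip_width: 0.196
```

Run:
```python
from h import *
s=ctrl.get_state();print(s['position'],s['grip_width'],s['ft_force'],abs(s['qd']).max())
ctrl.close_job()
```

```text
[ 0.62716477 -0.11381342  0.2082903 ] 0.1956768815867435 [ 4.79496682  1.62833643 -4.76104419] 0.0016485210431523235
the job is handed in; nothing more can be done
```

The job is done and handed in at about 18.3 s of the 54 s allowed. `close_job` reports no verdict, so what follows is from my own last checks.

- **Cover:** I placed the aluminium cover on the cup and let go of it. After release the wrist camera put the flange top at 61.7 mm (62 mm expected) and level to 0.001 rad. The last wrist and top pictures put it about 2 mm off the cup's centre, against 6 mm allowed.
- **Kickstand:** I pushed it over centre with closed fingers and it snapped down. The side picture shows the leg past straight down, where the model puts it; I didn't measure the joint angle directly.
- **Frame:** I gripped the top bar at its middle with 35 N, raised it and am still holding it. The lean works out at about -0.01 rad from the hand position, and the arm is at rest.
- **Bystanders:** I didn't touch the sleeve, gauge or case with the arm on purpose. I didn't re-measure their positions at the end.

**Disagreements:** the cameras differed by a few millimetres on the bar's sideways position, from -1 mm (wrist) to +6 mm (side). That is a lean of at most about 0.03 rad, within the 0.07 allowed. The wrist force while holding rose slightly, from about 3 to 5 N per axis.

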